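Return a used chocolate mould through the push flap

ROBOT

A 6-joint arm with a two-finger parallel gripper is mounted at the origin on the work surface. World frame = base frame: x ahead of the robot, y to its left, z up, the work surface at z = 0. Lengths are in mm, angles in rad, forces in N, time in s.
With the tool pointing down it reaches from about 400 to 825 mm from the base axis. Payload 7 kg.
Tool frame: the origin (TCP) lies midway between the tips of the shut fingers; the grasp point (between the pads) lies 19 mm behind it; z points along the fingers, y is the direction in which the jaws open and shut (so a half turn about z gives the same grasp; the last joint's range is limited). The gripper opens to 88 mm and grips with 3 to 60 N. Pads are 19 mm wide; open, the fingers measure 130 mm over their backs; the gripper's body (78 mm by 193 mm) begins 47 mm behind the grasp point.
Start: joints at [1.568, 0.359, 0.012, 0, -1.224, -0.288], TCP at [193.544, 646.634, 226.561] pointing down, gripper open.
Joint ranges: [-3.07, 3.07], [-1.43, 2.12], [-1.02, 1.25], [-3.03, 1.67], [-3.05, -0], [-3.03, 3.03]. Speed limits (rad/s): [2.39, 2.39, 3.01, 3.14, 3.14, 3.14].

INTERFACE

Orientations are given as a unit quaternion [w, x, y, z].
In Python, from workcell import r gives the robot as it stands. Calls block until the motion is done:
- r.move_pose(position, orientation): joint-space move of the TCP to a pose.
- r.move_l(position, rate=150, attitude=None, until_force=None): straight line of the TCP; attitude=None keeps the orientation; rate is the mean speed in mm/s. With until_force (N) it stops when the force on the tool has changed by that much, and returns True; else False.
- r.move_joints(angles): joint-space move.
- r.grip(opening): opening from 0.0 (shut) to 1.0 (fully open); the grip force is fixed at half the most; returns when the fingers have stopped.
- r.wait(seconds).
- r.inverse_kinematics(position, orientation): joint angles nearest the present ones, or None.
- r.state(): the state.
- r.snapshot(name): name is "side" or "top" or "wrist"; returns (picture, depth): 400x640x3 uint8, red, green, blue; 400x640 float32, mm along the optical axis (not along the pixel's ray), 0 where there is no reading.
- r.camera_params(name): a dict with "fov_y" (degrees; the focal length in pixels is half the picture's height over the tangent of half this angle, whatever the lens; pixels are square), "cx", "cy" (the principal point, pixels), "world_to_cam" (4x4, takes a point from world to camera coordinates); the wrist camera has in their place "T_tool_cam" (4x4, takes a point from camera to tool coordinates, whose origin is the TCP and whose axes are the flange's). Camera axes: x right, y up, looking along -z (the intrinsics and any distortion apply to the point x, -y, -z); pixel columns grow to the right and rows downward; lengths in mm; the calibration is good to about 2 mm. A picture is of the moment at which its call begins: read the wrist's pose just before it. camera_params takes no time and is no camera call.
A pose or a line that the arm cannot do raises r.IKError and nothing moves.
- r.sign_off(): hands the job in, once; it reports no verdict.
Trained networks look in the newest picture that a camera, given by its name, has taken for a name from the list of things; names that differ only in an ending like _2 or _b are one class to them, and where a whole thing is asked for, a point or a joint stands for the part that bears it (a point fixed in the world has none). Each returns a list of dicts, best first, with "conf" (0 to 1); they miss things now and then, are a little off and sometimes report something else, mostly with a low value. They report only what shows in the picture. A call takes as long as a camera call. They do not tell look-alikes from the thing itself.
- r.cut_out(camera, target): "mask" (400x640 bool, what is visible of it) and "xy" ([column, row] in pixels, amid what is visible of it).
- r.spot_point(camera, target): "xy" ([column, row] in pixels: a listed point, or the origin of a listed thing).
The state is a dict: "t": time; "joints": joint angles; "dq": joint speeds; "tau": joint torques, N m; "tool_pos": TCP position; "orientation": TCP orientation; "force": force on the tool from outside, world axes, zero at the start; "wrist_torque": the same for the moment, N m; "grip_width": opening from 0.0 (shut) to 1.0 (fully open).
Only numpy, scipy, OpenCV 4.12 (cv2) and the standard library are available. Lean on these libraries where they do the work, as an engineer would, in place of code of your own. Each camera call takes 0.05 s, during which the arm holds its last target. There are 200 camera calls.

TASK

Return the used pink chocolate mould for washing: with your fingertips gently slide it along the feed ledge, in line with the opening, and push it through the hanging flap until it slides down the chute into the catch tray; then take the hand out so that the flap swings shut behind it. Only push the mould, never pick it up, and leave everything else on the bench and ledge where it stands.

Things in the scene. Friction and masses are not known exactly. Their poses are not given: they have to be found in the camera images.
- chute: Fixed steel return unit; place and heading vary. Origin at bench height under the middle of its upright splash screen; x: feeding direction, through the screen, away from the robot; y: left along the screen; z up. In mm: smooth flat feed ledge, top at z 120, x -190 to 12, y -290 to 290, no rim on the robot's side or ends. Screen x -3 to 3; its wings (out to y +-290) reach z 180.
- opening (a point): Middle of the lower edge of the opening in the screen, at ledge height (chute x 0, y 0, z 120 mm). The opening is 190 mm wide (chute y -95 to 95) and 128 mm high (z 120 to 248); its frame is 250 mm wide and reaches z 285: an upright hand meets the frame's top before the fingertips reach the opening, a hand leaning forward 20 to 45 degrees reaches in under it. Axes as the chute's.
- slide_top (a point): Middle of the ledge's far edge (chute x 12, z 120 mm), where the slide begins: 210 mm wide between two cheeks, 33 degrees down to x 150, z 32, then easing out to level at x 245, z 8, in the open-topped catch tray (210 wide, to x 373, rim z 55). Once over half of the mould lies beyond the ledge's edge it tips and slides down by itself. Axes as the chute's.
- flap (a joint): Flap opening angle, rad: 0 hanging shut, grows as the lower edge swings away from the robot into the chute, stop at 1.45. Steel sheet 204 mm wide, 126 mm high, 200 g, blue push plate, black lower edge, hung behind the opening on a level hinge at chute x 6, z 251 mm. It shuts by its own weight, softly, in about a second; under 3 N at its lower edge opens it.
- flap_edge (a point): Middle of the flap's lower edge: when shut, 5 mm above the ledge and 6 mm behind the screen's middle plane.
- mould_centre (a point): Centre of the used pink mould, a stiff plate 100 (x) by 150 (y) by 24 mm high, 15 dark cavities on top, 0.14 to 0.27 kg, lying on the feed ledge, long side roughly along the screen, up to 60 mm to one side of the opening's middle and turned up to 0.3 rad. The point is 12 mm above its underside; z up, x roughly the feeding direction. It slides easily (friction about 0.2).
- jar_blue: Blue colour jar with white cap, 42 mm across, 52 mm high, standing at one end of the feed ledge; leave it alone. Origin at its underside.
- jar_yellow: Yellow colour jar with white cap, same size, at the other end of the ledge; leave it alone. Origin at its underside.
- filled_mould: Whitish mould, 100 x 150 x 24 mm, filled with dark chocolate, on the bench to the left; leave it alone. Origin at its underside.
- colour_bottle: Red squeeze bottle with white cap, 52 mm across, 150 mm high, on the bench to the left; leave it alone. Origin at its underside.
- bowl: Steel bowl, 130 mm across, 60 mm high, on the bench to the left; leave it alone. Origin at its underside.
- palette_knife: Palette knife, 200 mm long, lying on the bench to the right; leave it alone. Origin at its underside, x along it.
- cake_ring: Steel cake ring, 100 mm across, 45 mm high, on the bench to the right; leave it alone. Origin at its underside.
- spray_gun: Spray gun with a lidded cup on a fixed bench stand, about 300 mm high and 150 mm long, to the right of the ledge; keep clear. Origin at the middle of the stand's round foot.
Mind the look-alikes: they are no part of the job. Of the things like the part that bears mould_centre, leave any that is blue; of the rest the larger one is meant.

How it is judged:
By the outcome, as a careful person would: the job done as asked, in the order asked, and still so for the second after the job is handed in, with the robot touching nothing.
It also fails if it takes over 51 s, if anything falls off the work surface, if the arm or the gripper's body presses on something with over 40 N, if the wrist force passes 120 N, or if a joint passes its speed limit or range.

## Working session

There is one attempt and no reset: what is moved stays moved. The work goes in short steps, each a Python script; the robot and the scene stay as the last script left them, time stands still between calls to the robot, and variables do not carry over. Pictures are saved under pics/ and viewed, about 8 in all and at most 12, crops included, and the job is handed in when it is done.

```bash
mkdir -p pics; ls
cat > h.py <<'E'
import numpy as np, cv2
from scipy.spatial.transform import Rotation as R
from workcell import r
def cam(n):
    p=r.camera_params(n); f=200/np.tan(np.radians(p["fov_y"])/2)
    if "world_to_cam" in p: T=np.linalg.inv(np.array(p["world_to_cam"]))
    else:
        s=r.state(); T=np.eye(4); q=s["orientation"]
        T[:3,:3]=R.from_quat([q[1],q[2],q[3],q[0]]).as_matrix(); T[:3,3]=s["tool_pos"]; T=T@np.array(p["T_tool_cam"])
    return f,p["cx"],p["cy"],T,p
def cloud(d,C):
    f,cx,cy,T,_=C; v,u=np.mgrid[:400,:640]
    P=np.stack([(u-cx)/f*d,-(v-cy)/f*d,-d],-1)
    W=P@T[:3,:3].T+T[:3,3]; W[d<=0]=np.nan; return W
E
python3 - <<'E'
from h import *
print(r.state())
for n in("top","side"):
    C=cam(n); print({k:v for k,v in C[4].items()}, C[3][:3,3])
    im,d=r.snapshot(n); np.savez(f"pics/{n}0.npz",im=im,d=d); cv2.imwrite(f"pics/{n}0.png",im[...,::-1])
    W=cloud(d,C)
    for t in("mould_centre","opening","slide_top","flap_edge","chute","jar_blue","jar_yellow","spray_gun"):
        for o in r.spot_point(n,t)[:3]:
            x,y=np.round(o["xy"]).astype(int); print(n,t,round(o["conf"],2),x,y,W[min(max(y,0),399),min(max(x,0),639)].round())
E
```

```text
pics
{'t': 0.0, 'joints': array([ 1.56809485e+00,  3.59430450e-01,  1.10745033e-02, -3.54508198e-04,
       -1.22407848e+00, -2.88113923e-01]), 'dq': array([0.00057164, 0.00034847, 0.00069007, 0.00012358, 0.00202299,
       0.00075413]), 'tau': array([ 1.81636486e-03, -5.82715094e+01,  2.93042368e+01,  6.99685916e+00,
        6.86911939e-03, -1.71038846e-04]), 'tool_pos': array([193.4203386, 646.1987864, 225.6005242]), 'orientation': array([ 8.34426254e-04,  9.89437819e-01, -1.44955520e-01, -4.84755729e-05]), 'force': array([ 0.11052661,  0.37862771, -0.50875861]), 'wrist_torque': array([-0.02387508,  0.04302319, -0.02053101]), 'grip_width': 1.0021273652443023}
{'fov_y': 47.9872150881424, 'cx': 320.4743003185089, 'cy': 205.56481222649046, 'world_to_cam': array([[ 1.33944241e-02, -9.99878120e-01,  8.02090974e-03,
         3.36624090e-01],
       [ 9.96665645e-01,  1.39962264e-02,  8.03846814e-02,
        -5.55497086e+02],
       [-8.04871466e-02,  6.91745868e-03,  9.96731643e-01,
        -1.99916123e+03],
       [ 0.00000000e+00,  0.00000000e+00,  0.00000000e+00,
         1.00000000e+
[... 784 characters left out ...]
7265e-01,  3.64616230e-01,  7.60765481e-01,
        -4.33984445e+02],
       [-6.21148614e-01, -4.39348612e-01,  6.48958547e-01,
        -1.34359630e+03],
       [ 0.00000000e+00,  0.00000000e+00,  0.00000000e+00,
         1.00000000e+00]])} [-438.09527184 -667.15076541 1199.4021287 ]
side mould_centre 0.85 337 223 [505. -70. 141.]
side mould_centre 0.82 329 305 [ 271. -193.   15.]
side opening 0.77 347 207 [616. -43. 125.]
side slide_top 0.8 348 208 [621. -45. 116.]
side flap_edge 0.58 350 208 [624. -52. 118.]
side chute 0.91 344 231 [ 482. -114.  145.]
side jar_blue 0.59 385 259 [ 468. -287.  120.]
side jar_yellow 0.53 278 194 [507. 205. 149.]
side spray_gun 0.7 478 316 [ 510. -616.   13.]
```

Run:
```python
import cv2
t=cv2.imread("pics/top0.png")[110:310,160:500]; s=cv2.imread("pics/side0.png")[110:340,190:530]
cv2.imwrite("pics/tc.png",cv2.resize(t,None,fx=2.35,fy=2.35,interpolation=2)); cv2.imwrite("pics/sc.png",cv2.resize(s,None,fx=2.35,fy=2.35,interpolation=2))
```

```text
(no output)
```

View pics/tc.png

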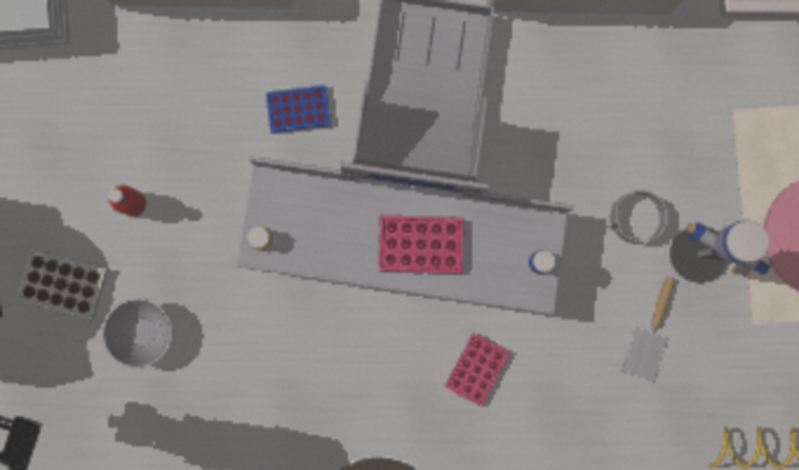

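View pics/sc.png

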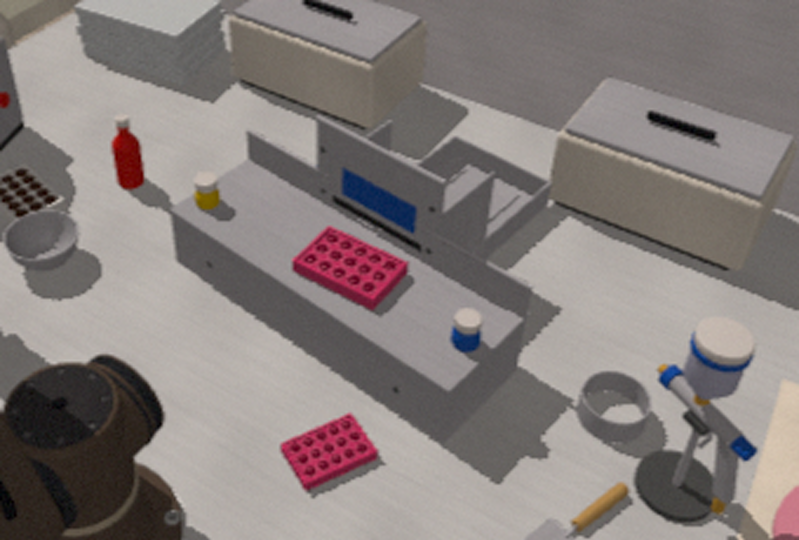

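The image shows three candidates. The large pink mould on the ledge is at top (343,213) and side (337,223). A smaller pink one lies on the bench at top (362,267), and a blue one at (284,158). I choose the large pink one on the ledge. Next I fit its pose and the chute's.

Run:
```python
from h import *
for n in("top","side"):
    Z=np.load(f"pics/{n}0.npz"); im,d=Z["im"],Z["d"]; C=cam(n); W=cloud(d,C)
    z=W[...,2]; reg=(abs(W[...,0]-520)<200)&(W[...,1]>-420)&(W[...,1]<330)
    L=((z>108)&(z<150)&reg&(W[...,0]<640)).astype(np.uint8)
    k,lab,st,_=cv2.connectedComponentsWithStats(L); i=1+np.argmax(st[1:,4]); m=lab==i
    P=W[m]; print(n,"ledge z",np.median(P[:,2]),len(P))
    rc=cv2.minAreaRect(P[:,:2].astype(np.float32)); print(" rect",rc,"\n",cv2.boxPoints(rc).round())
    b=(z>172)&(z<290)&reg&(W[...,0]>520)
    Q=W[b][:,:2]; vx=cv2.fitLine(Q.astype(np.float32),cv2.DIST_HUBER,0,.01,.01).ravel(); print(" screen",vx,np.degrees(np.arctan2(vx[1],vx[0])),len(Q))
    hsv=cv2.cvtColor(im,cv2.COLOR_RGB2HSV); pk=(hsv[...,0]>160)&(hsv[...,1]>110)&(z>115)&reg
    pk=cv2.morphologyEx(pk.astype(np.uint8),cv2.MORPH_CLOSE,np.ones((5,5)))>0
    f,cx,cy,T,_=C; v,u=np.nonzero(pk); D=np.stack([(u-cx)/f,-(v-cy)/f,-np.ones(len(u))],-1)@T[:3,:3].T
    X=T[:3,3]+D*((144-T[2,3])/D[:,2])[:,None]
    print(" mould",cv2.minAreaRect(X[:,:2].astype(np.float32)), np.nanmedian(z[pk]),len(u))
    bl=(hsv[...,0]>100)&(hsv[...,0]<130)&(hsv[...,1]>150)&reg&(z>150)&(W[...,0]>560)
    print(" flap plate",np.nanmedian(W[bl],0),bl.sum())
```

```text
top ledge z 121.23926422255795 5779
 rect ((527.82666015625, -37.052703857421875), (581.583984375, 196.1209716796875), 82.16966247558594) 
 [[ 391. -312.]
 [ 585. -338.]
 [ 665.  238.]
 [ 470.  264.]]
 screen [ 1.3131264e-01  9.9134099e-01  6.2146472e+02 -3.9668587e+01] 82.454544 553
 mould ((513.195556640625, -70.02777099609375), (97.29302215576172, 143.89312744140625), 0.7518522143363953) 141.9785331116998 805
 flap plate [nan nan nan] 0
side ledge z 122.48940003666519 6242
 rect ((530.9482421875, -32.380828857421875), (592.50634765625, 206.3831787109375), 82.31373596191406) 
 [[ 389. -312.]
 [ 594. -340.]
 [ 673.  247.]
 [ 468.  275.]]
 screen [ 1.3460775e-01  9.9089897e-01  6.1856097e+02 -6.0015232e+01] 82.26406 1725
 mould ((532.780029296875, -75.3799057006836), (160.149169921875, 168.22900390625), 88.8227310180664) 142.7554583752766 990
 flap plate [623.99193689 -52.64989982 182.72041078] 324
  return np.nanmean(a, axis, out=out, keepdims=keepdims)
```

```bash
cat >> h.py <<'E'
O=np.array([620.,-48.,0]); PSI=np.radians(-7.7)
def w(x,y,z): c,s=np.cos(PSI),np.sin(PSI); return np.array([O[0]+c*x-s*y,O[1]+s*x+c*y,z])
def inv(P): c,s=np.cos(PSI),np.sin(PSI); d=P[...,:2]-O[:2]; return np.stack([c*d[...,0]+s*d[...,1],-s*d[...,0]+c*d[...,1],P[...,2]],-1)
def q(lean,yaw=None):
    L=np.radians(lean); M=np.array([[np.cos(L),0,np.sin(L)],[0,-1,0],[np.sin(L),0,-np.cos(L)]])
    a=(R.from_euler("z",PSI if yaw is None else yaw)*R.from_matrix(M)).as_quat(); return np.array([a[3],a[0],a[1],a[2]])
E
python3 - <<'E'
from h import *
for p,l in[((-150,-36,350),15),((-103,-150,127),0),((-180,0,200),45),((-180,0,132),45),((5,0,132),45)]:
    print(p,l,np.round(r.inverse_kinematics(w(*p),q(l)),2) if r.inverse_kinematics(w(*p),q(l)) is not None else None)
r.move_l([193,646,380]); r.move_pose(w(-170,-36,360),q(15))
C=cam("wrist"); im,d=r.snapshot("wrist"); np.savez("pics/w1.npz",im=im,d=d,f=C[0],c=[C[1],C[2]],T=C[3]); cv2.imwrite("pics/w1.png",im[...,::-1])
print(r.state()["t"],C[4])
for t in("mould_centre","opening","slide_top","flap_edge"):
    for o in r.spot_point("wrist",t)[:2]: print(t,round(o["conf"],2),np.round(o["xy"]),inv(cloud(d,C))[int(o["xy"][1]),int(o["xy"][0])].round())
for o in r.cut_out("wrist","mould_centre")[:2]: print(o["conf"],o["xy"],o["mask"].sum())
E
```

```text
(-150, -36, 350) 15 [ 0.4  -0.23 -0.44  0.15 -1.14  0.99]
(-103, -150, 127) 0 [ 0.02  0.21 -0.44  0.   -0.92  1.42]
(-180, 0, 200) 45 None
(-180, 0, 132) 45 None
(5, 0, 132) 45 None
4.775 {'fov_y': 61.679660098832464, 'cx': 318.407881890861, 'cy': 199.34941956273784, 'T_tool_cam': array([[-5.17841221e-04,  9.54828256e-01,  2.97157759e-01,
         7.96595271e+01],
       [ 9.99999540e-01,  2.54656231e-04,  9.24384474e-04,
         7.23068244e-01],
       [ 8.06955340e-04,  2.97158101e-01, -9.54827949e-01,
        -1.58665743e+02],
       [ 0.00000000e+00,  0.00000000e+00,  0.00000000e+00,
         1.00000000e+00]])}
mould_centre 0.66 [291.  76.] [  1.  -2. 121.]
mould_centre 0.49 [288.  67.] [  4.  -1. 141.]
opening 0.97 [292.  79.] [ -2.  -2. 119.]
opening 0.4 [294.  66.] [  5.  -8. 140.]
slide_top 0.77 [292.  68.] [  4.  -5. 140.]
flap_edge 0.93 [290.  70.] [  4.  -2. 130.]
0.96 [321.1, 157.1] 11259
0.83 [117.1, 33.7] 794
```

View pics/w1.png

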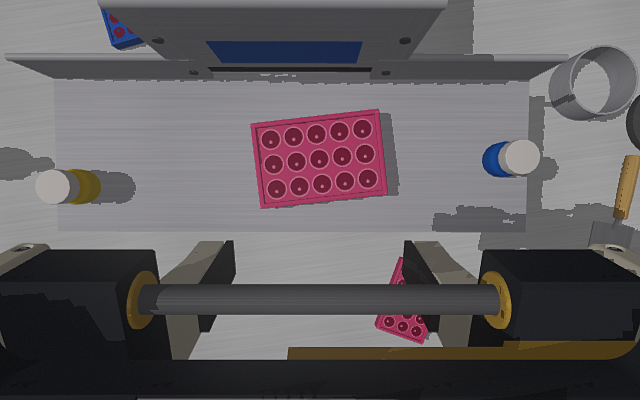

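The image shows the large pink mould at (321,157), with the screen level in the image, so the heading agrees. The opening at about (292,79) lies within 2 mm of my frame. Next: mould pose in the chute frame, and which leans are feasible.

Run:
```python
from h import *
Z=np.load("pics/w1.npz"); im,d=Z["im"],Z["d"]; C=(float(Z["f"]),*Z["c"],Z["T"],0); W=inv(cloud(d,C))
hsv=cv2.cvtColor(im,cv2.COLOR_RGB2HSV); pk=(hsv[...,0]>160)&(hsv[...,1]>110); pk[:100]=0; pk[225:]=0
pk=cv2.morphologyEx(pk.astype(np.uint8),cv2.MORPH_CLOSE,np.ones((9,9)))>0
v,u=np.nonzero(pk); f,cx,cy,T,_=C; D=np.stack([(u-cx)/f,-(v-cy)/f,-np.ones(len(u))],-1)@T[:3,:3].T
X=inv(T[:3,3]+D*((144-T[2,3])/D[:,2])[:,None]); rc=cv2.minAreaRect(X[:,:2].astype(np.float32)); print(rc,"z top",np.nanmedian(W[...,2][pk]))
for row in (100,215): print("ledge",row,W[row,70:110:20].round(1),W[row,450])
m=(W[...,2]>110)&(W[...,2]<128)&(abs(W[...,1])<330); P=W[m]; print("ledge ext x",np.percentile(P[:,0],[.3,99.7]),"y",np.percentile(P[:,1],[.3,99.7]))
m=(W[...,2]>150)&(W[...,2]<185)&(abs(W[...,0])<20); print("screen x left/right",np.median(W[m&(W[...,1]>100)],0),np.median(W[m&(W[...,1]<-100)],0), "ends",np.percentile(W[m][:,1],[.5,99.5]))
for L in (20,25,30,35,40,45):
    s=""
    for x in(-185,-165,-60,-25,-5,5):
        for z in(132,):
            j=r.inverse_kinematics(w(x,0,z),q(L)); s+=f" {x}:"+(str(np.round(j,2)) if j is not None else "None")
    print(L,s)
```

```text
((-102.36477661132812, -36.46398162841797), (99.26124572753906, 149.128662109375), 6.582756519317627) z top 141.99314168351862
ledge 100 [[-29.1 267.5 120.5]
 [-29.  243.5 119.8]] [ -28.87622641 -196.58767916  119.80166857]
ledge 215 [[-170.   272.   120. ]
 [-169.9  246.5  121.2]] [-169.7491759  -198.68863874  120.23536548]
ledge ext x [-189.77287863    3.97163206] y [-290.66800608  285.65199922]
screen x left/right [ -2.83628137 196.94632181 174.88496607] [  -3.54423093 -201.32008405  175.45410135] ends [-290.12326108  284.82656765]
20  -185:None -165:None -60:[ 0.36  0.07 -0.82  0.43 -0.4   0.7 ] -25:[ 0.33  0.13 -0.74  0.39 -0.41  0.77] -5:[ 0.31  0.16 -0.69  0.37 -0.42  0.81] 5:[ 0.31  0.18 -0.67  0.36 -0.43  0.82]
25  -185:None -165:None -60:None -25:[ 0.23  0.09 -0.94  0.89 -0.19  0.36] -5:[ 0.23  0.13 -0.89  0.83 -0.21  0.42] 5:[ 0.23  0.14 -0.87  0.8  -0.21  0.45]
30  -185:None -165:None -60:None -25:None -5:None 5:None
35  -185:None -165:None -60:None -25:None -5:None 5:None
40  -185:None -165:None -60:None -25:None -5:None 5:None
45  -185:None -165:None -60:None -25:None -5:None 5:None
```

Run:
```python
from h import *
def qq(L,dy,roll):
    a=q(L,PSI+dy); a=(R.from_quat([a[1],a[2],a[3],a[0]])*R.from_euler("z",roll)).as_quat(); return np.array([a[3],*a[:3]])
for roll in(0,180,90,-90):
  for L in(20,25,30,35,40,45):
    s=""
    for dy in(-30,-15,0,15,30):
        s+=f" {dy}:"
        for x in(-165,-100,-50,0):
            j=r.inverse_kinematics(w(x,0,132),qq(L,np.radians(dy),np.radians(roll))); s+="." if j is None else "Y"
    print(roll,L,s)
for L,x in((35,-165),(35,0),(40,0)):
    for roll in(180,):print(L,x,r.inverse_kinematics(w(x,0,132),qq(L,0,np.pi)))
```

```text
0 20  -30:YYYY -15:.YYY 0:.YYY 15:YYYY 30:YYYY
0 25  -30:.YYY -15:..YY 0:..YY 15:.YYY 30:YYYY
0 30  -30:...Y -15:.... 0:.... 15:.... 30:YYYY
0 35  -30:.... -15:.... 0:.... 15:.... 30:YYYY
0 40  -30:.... -15:.... 0:.... 15:.... 30:YYYY
0 45  -30:.... -15:.YY. 0:.... 15:.... 30:YYYY
180 20  -30:Y... -15:.YYY 0:.YYY 15:YYYY 30:YYYY
180 25  -30:.YYY -15:.... 0:..YY 15:.YYY 30:YYYY
180 30  -30:...Y -15:.... 0:.... 15:.... 30:YYYY
180 35  -30:.... -15:.... 0:.... 15:.... 30:YYYY
180 40  -30:.... -15:.... 0:.... 15:.... 30:YYYY
180 45  -30:.... -15:.YY. 0:.... 15:.... 30:YYYY
90 20  -30:YYYY -15:.YYY 0:.YYY 15:YYYY 30:YYYY
90 25  -30:.YYY -15:..YY 0:..YY 15:.YYY 30:YYYY
90 30  -30:...Y -15:.... 0:.... 15:.... 30:YYYY
90 35  -30:.... -15:.... 0:.... 15:.... 30:YYYY
90 40  -30:.... -15:.... 0:.... 15:.... 30:YYYY
90 45  -30:.... -15:.Y.. 0:.... 15:.... 30:YYYY
-90 20  -30:YYYY -15:.YYY 0:.YYY 15:YYYY 30:.YYY
-90 25  -30:.YYY -15:..YY 0:..YY 15:.YYY 30:.YYY
-90 30  -30:...Y -15:.... 0:.... 15:.... 30:.YYY
-90 35  -30:.... -15:.... 0:.... 15:.... 30:YYYY
-90 40  -30:.... -15:.... 0:.... 15:.... 30:YYYY
-90 45  -30:.... -15:.YY. 0:.... 15:.... 30:YYYY
35 -165 None
35 0 None
40 0 None
```

```bash
cat >> h.py <<'E'
def look(name):
    C=cam("wrist"); im,d=r.snapshot("wrist"); cv2.imwrite(f"pics/{name}.png",im[...,::-1])
    hsv=cv2.cvtColor(im,cv2.COLOR_RGB2HSV); pk=(hsv[...,0]>160)&(hsv[...,1]>110)&(cloud(d,C)[...,2]>125)
    pk=cv2.morphologyEx(pk.astype(np.uint8),cv2.MORPH_CLOSE,np.ones((9,9))); k,lab,st,_=cv2.connectedComponentsWithStats(pk)
    if k<2: print("no pink"); return
    v,u=np.nonzero(lab==1+np.argmax(st[1:,4])); f,cx,cy,T,_=C
    D=np.stack([(u-cx)/f,-(v-cy)/f,-np.ones(len(u))],-1)@T[:3,:3].T
    X=inv(T[:3,3]+D*((144-T[2,3])/D[:,2])[:,None]); print("mould",cv2.minAreaRect(X[:,:2].astype(np.float32)))
E
python3 - <<'E'
from h import *
r.grip(0)
r.move_pose(w(-102,-155,240),q(0))
print(r.move_l(w(-102,-155,129),rate=100,until_force=8))
print(r.move_l(w(-102,-140,129),rate=60,until_force=8))
print(r.move_l(w(-102,-98,129),rate=45,until_force=10), r.state()["force"])
r.move_l(w(-102,-112,129),rate=60); r.move_l(w(-150,-112,240),rate=150)
r.move_pose(w(-185,0,330),q(10)); look("w2"); print(r.state()["t"])
E
```

```text
False
False
False [-0.20769088  0.06506163  0.8229925 ]
mould ((-98.34202575683594, -5.629493713378906), (99.18585968017578, 149.14791870117188), 3.7283267974853516)
11.9833
```

View pics/w2.png

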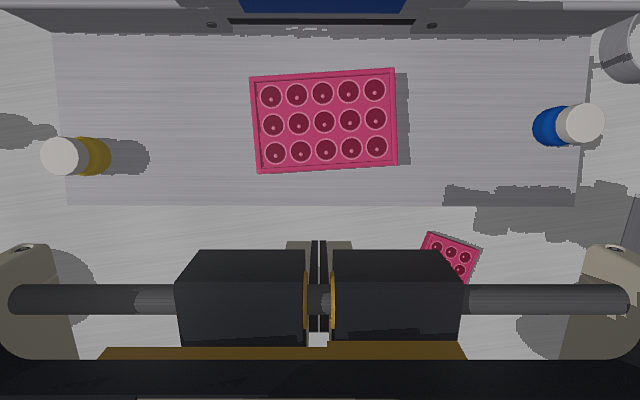

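The mould is at (323,120), centred at y −5.6 mm and turned 3.7°. That is well within the opening, and the jars are untouched. Next is the two-finger push with growing lean.

```bash
python3 - <<'E'
from h import *
r.grip(0.8)
def st(): s=r.state(); return round(s["t"],1),inv(s["tool_pos"]).round(1),np.round(s["joints"],2),s["force"].round(1)
r.move_l(w(-182,-3,200),rate=200)
print(r.move_l(w(-182,-3,129),rate=100,until_force=8),st())
print(r.move_l(w(-125,-3,129),rate=60,attitude=q(10),until_force=12),st())
print(r.move_l(w(-75,-3,129),rate=50,attitude=q(18),until_force=12),st())
C=cam("wrist"); im,_=r.snapshot("wrist"); cv2.imwrite("pics/w3.png",im[...,::-1]); im,_=r.snapshot("side"); cv2.imwrite("pics/s3.png",im[100:300,230:490,::-1])
E
python3 - <<'E'
import cv2,numpy as np
a=cv2.imread("pics/w3.png"); b=cv2.imread("pics/s3.png")
cv2.imwrite("pics/c3.png",np.vstack([cv2.resize(a[:250],(640,250)),cv2.resize(b,(442,340)) if 0 else cv2.copyMakeBorder(cv2.resize(b,(442,340)),0,0,0,198,0)]))
E
```

```text
False (14.9, array([-181.5,   -2.7,  129.7]), array([ 0.48, -0.06, -0.82,  0.16, -0.67,  0.83]), array([ 0.3, -0.2,  0. ]))
False (16.0, array([-125.3,   -3.1,  129. ]), array([ 0.4 ,  0.05, -0.7 ,  0.14, -0.67,  0.93]), array([-0.6, -0.2, -0.2]))
False (17.1, array([-75. ,  -3. , 129.1]), array([ 0.37,  0.07, -0.8 ,  0.35, -0.45,  0.77]), array([-0.8, -0. , -0. ]))
```

View pics/c3.png

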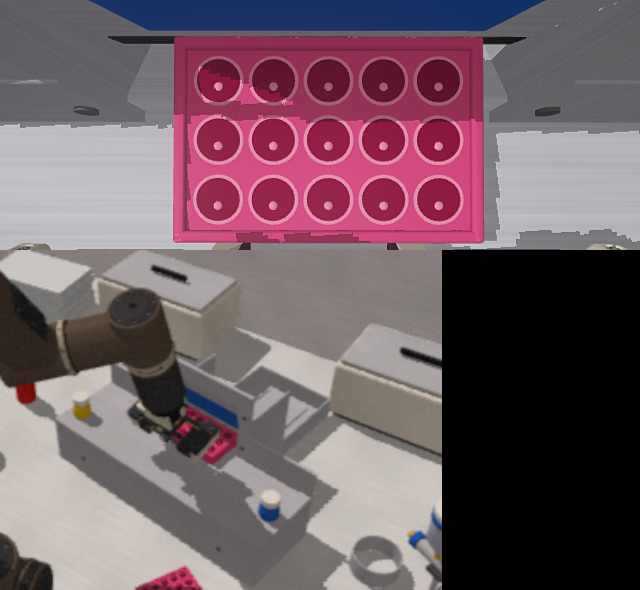

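The mould is squared up and centred, with its front edge just at the flap. Push on through.

Run:
```python
from h import *
def st(): s=r.state(); return round(s["t"],1),inv(s["tool_pos"]).round(1),np.round(s["joints"],2),s["force"].round(1)
print(r.move_l(w(-48,-3,129.5),rate=30,attitude=q(25),until_force=12),st())
for x in(-30,-16): print(r.move_l(w(x,-3,129.5),rate=30,until_force=10),st())
r.wait(.7)
im,_=r.snapshot("wrist"); cv2.imwrite("pics/w4.png",im[...,::-1]); t,_=r.snapshot("top"); t=cv2.resize(t[100:240,280:400,::-1],(480,560),interpolation=2)
cv2.imwrite("pics/c4.png",np.hstack([cv2.resize(cv2.copyMakeBorder(np.ascontiguousarray(im[...,::-1]),0,1000-400,0,0,0)[:1120],(320,560))*0 if 0 else cv2.copyMakeBorder(cv2.resize(np.ascontiguousarray(im[...,::-1]),(320,200)),0,360,0,0,0),t]) if 0 else np.hstack([np.vstack([cv2.resize(np.ascontiguousarray(im[...,::-1]),(320,200)),np.zeros((360,320,3),np.uint8)]),t]))
```

```text
False (18.3, array([-47.7,  -3. , 129.8]), array([ 0.2 ,  0.06, -1.  ,  0.99, -0.17,  0.28]), array([-0.1, -0.2, -0.1]))
False (19.0, array([-30.1,  -3. , 129.3]), array([ 0.21,  0.09, -0.96,  0.94, -0.18,  0.33]), array([-0.7,  0.2, -0.1]))
False (19.6, array([-16. ,  -3. , 129.3]), array([ 0.21,  0.11, -0.93,  0.9 , -0.18,  0.37]), array([-0.1,  0.5,  0.4]))
```

View pics/c4.png

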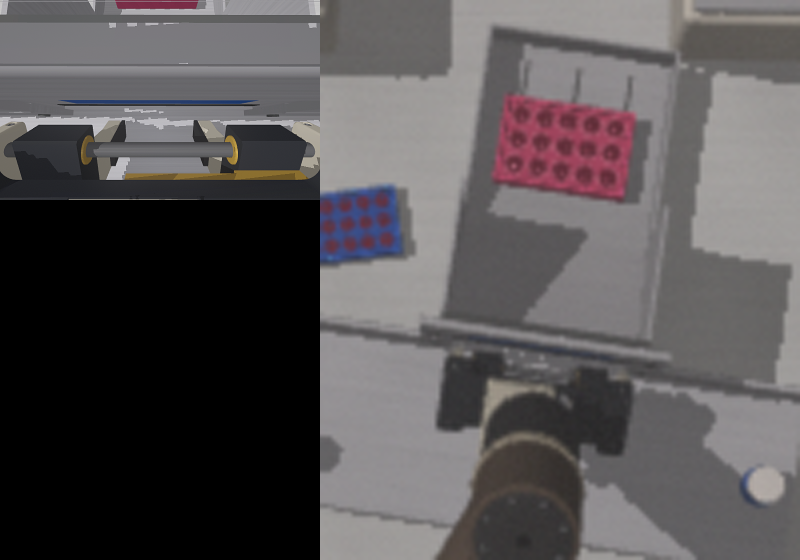

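The mould is through and lies at the foot of the chute. Withdraw, then measure it.

Run:
```python
from h import *
r.move_l(w(-55,-3,130),rate=40); r.move_l(w(-120,-3,135),rate=80,attitude=q(15))
r.move_l(w(-190,-3,260),rate=150,attitude=q(5)); r.wait(1.2)
out=[]
for i in(0,1):
    C=cam("top"); im,d=r.snapshot("top"); W=inv(cloud(d,C)); hsv=cv2.cvtColor(im,cv2.COLOR_RGB2HSV)
    m=(hsv[...,0]>160)&(hsv[...,1]>110)&(W[...,0]>20)&(W[...,0]<420)&(abs(W[...,1])<110)
    P=W[m]; print(cv2.minAreaRect(P[:,:2].astype(np.float32)),np.percentile(P[:,2],[5,50,95])); lo=P[P[:,0]<np.percentile(P[:,0],20)]; hi=P[P[:,0]>np.percentile(P[:,0],80)]; print("z near/far",np.median(lo[:,2]),np.median(hi[:,2]))
    r.wait(.5)
C=cam("side"); s,d=r.snapshot("side"); W=inv(cloud(d,C)); hsv=cv2.cvtColor(s,cv2.COLOR_RGB2HSV)
b=(hsv[...,0]>100)&(hsv[...,0]<130)&(hsv[...,1]>150)&(abs(W[...,0])<60)&(abs(W[...,1])<95)&(W[...,2]>130); P=W[b]
print("flap plate x low/high",b.sum(),np.median(P,0), np.median(P[P[:,2]<170],0),np.median(P[P[:,2]>195],0))
cv2.imwrite("pics/c5.png",np.hstack([cv2.resize(np.ascontiguousarray(x[...,::-1]),(400,400),interpolation=2) for x in(im[100:280,240:420],s[110:320,230:440])]))
print(r.state()["t"],r.state()["tool_pos"],r.state()["force"])
```

```text
((253.63558959960938, 2.7682952880859375), (148.7019805908203, 99.40655517578125), 89.89673614501953) [22.53170848 32.17288014 41.73070865]
z near/far 33.45015033206573 31.063611816833372
((253.02105712890625, 2.9633636474609375), (100.95744323730469, 148.73150634765625), 0.1563972681760788) [23.02692344 31.46339538 40.75376548]
z near/far 34.2169470200397 30.24751194919463
flap plate x low/high 261 [  6.40920076 -16.57172989 184.51260172] [  7.68971697 -15.76184339 163.65317239] [  6.07250834 -10.57146533 202.39130755]
26.4083 [431.31486587 -25.5189184  260.00616868] [ 0.68437044 -0.67812513 -0.19261856]
```

View pics/c5.png

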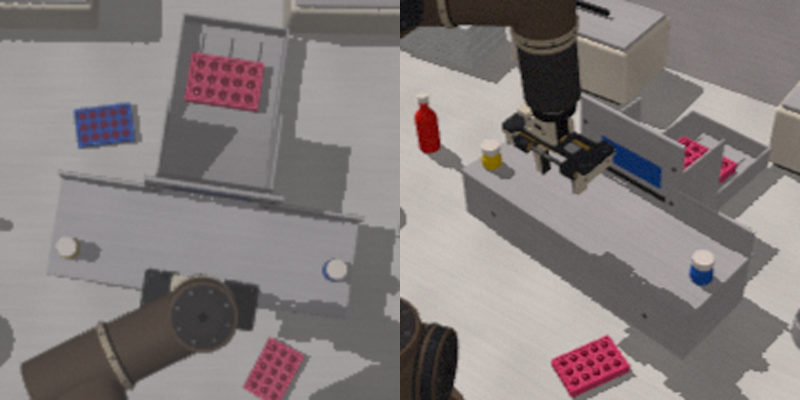

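```bash
python3 -c "
from h import *
r.sign_off(); print(r.state()['t'])"
```

```text
the job is handed in; nothing more can be done
the job is handed in; nothing more can be done
```

The large pink mould is in the catch tray, the flap is shut behind it, and the job is handed in at about 26.4 s of the 51 s allowed.

- **What I did:** I slid the mould about 31 mm sideways with closed fingertips to line it up. Then I pushed it with two fingers through the flap, leaning the hand up to 25°, and took the hand back out.
- **Last checks:**
  - The mould was at rest, nearly level, centred at chute x 253, y 3 mm.
  - The flap plate hung plumb at x of about 6 to 8 mm.
  - The hand was clear at z 260 with no contact force.
  - The jars and look-alike moulds looked unmoved. I did not re-check the bowl, the knife, the cake ring or the spray gun after the push.
- **What did not go as planned:**
  - The arm could not reach leans of 30° or more in line with the opening, so I used 25°.
  - The mould stopped at the near end of the level part of the tray. Its rear third still lies on the last curve of the slide.

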